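# Index the rotary cap fixture and unscrew its tall nest

## Robot

A 6-joint arm with a two-finger parallel gripper is mounted at the origin on a cart in front of the work surface, level with it; the furniture and walls round the work are solid. World frame = base frame: x ahead of the robot, y to its left, z up, the work surface at z = 0. Lengths are in m, angles in rad, forces in N, time in s.
With the tool pointing down it reaches from about 0.4 to 0.825 m from the base axis. Payload 7 kg.
Tool frame: the origin (TCP) lies at the centre of the arm's flange, where the gripper is bolted on; the fingertips stand 178 mm ahead of it and the grasp point (between the pads) lies 159 mm ahead of it (arm.tip_reach is the distance from the TCP to the fingertips, in m); z points along the fingers, y is the direction in which the jaws open and shut (so a half turn about z gives the same grasp; the last joint's range is limited). The gripper opens to 88 mm and grips with 3 to 60 N. Pads are 19 mm wide; open, the fingers measure 130 mm over their backs; the gripper's body (78 mm by 193 mm) begins 47 mm behind the grasp point.
Start: joints at [1.586, 0.359, 0.012, 0, -1.224, -0.288], TCP at [0.182, 0.65, 0.405] pointing down, gripper open.
Joint ranges: [-3.07, 3.07], [-1.43, 2.12], [-1.02, 1.25], [-3.03, 1.67], [-3.05, -0], [-3.03, 3.03]. Speed limits (rad/s): [2.39, 2.39, 3.01, 3.14, 3.14, 3.14].

## Interface

Orientations are given as [roll, pitch, yaw] about the fixed x, y, z axes, in that order (R = Rz(yaw) Ry(pitch) Rx(roll)).
In Python, from station import arm gives the robot as it stands.
- The arm moves only by the shell command python3 -m inch 'ROWS' [OPENING] [FORCE]. ROWS is JSON, a list that holds one entry, the list of rows, each a list of 6 numbers: the shift along the world's x, y, z in units of 200 mm (1.0 is 200 mm), then the turn, a rotation vector about the world's x, y, z in units of 180 degrees (1.0 is 180 degrees). A call has 1 to 8 rows; each row is the pose to reach, as a shift and turn from the pose commanded when the call began, turning the shorter way round; what a row does not reach only later rows make up. A row lasts 1/8 s, in which the tool goes at most 62.5 mm and 10.7 degrees, less where a joint would pass 70% of its speed; a pose out of reach is approached as far as the arm can. A call with a number of a shift or a turn outside -1 to 1 is refused whole. A call with a gripper value outside its range is refused whole. OPENING is the finger opening in mm, from 0 to 87.6, set as the call begins (- or left out, the last holds). The fingers move at their own pace and stop on an object; FORCE is the grip in N (left out, the last holds). Time passes only in rows, so rows that repeat a pose let the fingers close. It gives the time, the measured TCP pose, the force and the opening at its end, in the units of the state.
- arm.get_state(): the state, without advancing time (a new reading comes with each control period).
- arm.grab_frame(name): name is "scene" or "top" or "wrist"; returns the picture (400x640x3 uint8, blue, green, red); there is no depth.
- arm.camera_params(name): a dict with "vertical_fov" (degrees; the focal length in pixels is half the picture's height over the tangent of half this angle, whatever the lens; pixels are square), "cx", "cy" (the principal point, pixels), "k1" (the pictures are not rectified: a ray, as slopes to the right and down, at radius r is drawn at 1 + k1 r^2 times it, then the intrinsics apply), "pose" (4x4, takes a point from camera to world coordinates). Camera axes: x right, y down, z forward; pixel columns grow to the right and rows downward; lengths in m; the calibration is good to about 2 mm. A picture is of the moment at which its call begins: read the wrist's pose just before it. camera_params takes no time and is no camera call; for the wrist camera it gives the pose at the moment of the call.
- arm.job_done(): hands the job in, once; it reports no verdict.
Trained networks look in the newest picture that a camera, given by its name, has taken for a name from the list of things; names that differ only in an ending like _2 or _b are one class to them, and where a whole thing is asked for, a point or a joint stands for the part that bears it (a point fixed in the world has none). Each returns a list of dicts, best first, with "score" (0 to 1); they miss things now and then, are a little off and sometimes report something else, mostly with a low value. They report only what shows in the picture. A call takes as long as a camera call.
- arm.search_frame(target, camera): "box" ([left, top, right, bottom] in pixels, round what is visible of it).
- arm.regions_of(target, camera): "region" (400x640 bool, what is visible of it) and "box" ([left, top, right, bottom] in pixels, round what is visible of it).
The state is a dict: "t": time; "q": joint angles; "qd": joint speeds; "joint_efforts": joint torques, N m; "eef_pos": TCP position; "ee_rot": TCP orientation; "force": force on the tool from outside, world axes, zero at the start; "moment": the same for the moment, N m; "width": finger opening in m.
Only numpy, scipy, OpenCV 4.12 (cv2) and the standard library are available. Lean on these libraries where they do the work, as an engineer would, in place of code of your own. Each camera call takes 0.05 s, during which the arm holds its last target.

## Task

Change over the rotary cap fixture: crank its dial round until the tall nest stands at the open front and the spring index pin drops into its hole there. Then unscrew the tall nest from its stud without forcing it (ordinary right-hand thread) and stand it upright in the free part of the steel tray on the side stand. Leave the dial locked at that position and everything else where it is.

Things in the scene. Friction and masses are not known exactly. Their poses are not given: they have to be found in the camera images.
- tall_nest_mid (a point): Grip centre of the tall nest: white knurled round part, 36 mm diameter, 40 mm high, with a shallow cap pocket in its top, upright; the other nests are 22 mm high. This point is on its axis, 29 mm above its foot and 11 mm below its top; grip round the upper 18 mm. It starts screwed home on its stud, its foot on the dial's face. About 90 g.
- stud (a point): Foot of the tall nest's stud on the dial's upper face (34 mm above the bench), 64 mm from the dial's axis; turns with the dial. Stud: 19 mm high, two-start right-hand thread: the nest turns counter-clockwise seen from above to come off, rises 16 mm a turn, and is free after 2.3 to 2.9 rad, depending on how far it was screwed on; until then it cannot be pulled off.
- front_station (a point): Fixed point of the fixture: where tall_nest_mid is (63 mm above the bench) when the tall nest stands at the open front, 64 mm from the dial's axis. Only here is a nest clear of the clear guard sheet (top 84 mm above the bench, on posts) that covers the sides and rear in a U.
- dial_axis (a point): Point on the dial's vertical turning axis at the height of the crank's grip (113 mm above the bench). The dial, 198 mm across, turns without end either way; it has four stations 90 degrees apart and a click at each (about 0.55 N m to turn out of it, some 15 N at the crank; 0.1 N m between). Base 216 mm square. The print jig on its right reaches up to 0.30 m.
- crank_mid (a point): Middle of the crank's black upright grip: 16 mm diameter, 42 mm high (93 to 135 mm above the bench), a sleeve that spins freely on its spindle, so it can be held and carried round without turning the wrist. It moves on a circle of 36 mm radius about dial_axis, always straight opposite the tall nest's stud.
- index_pin (a joint): Height of the spring index pin (black knob on a bracket at the dial's front left edge), m: about 0.0015 while its nose rides on the dial's face, 0 when it has dropped into one of the dial's four blind holes; one of them comes under it for each station at the front. It needs no handling: turning the dial hard enough pops it out.
- dial: The aluminium dial with its hub, crank arm, three low nests and the stud. Origin on its axis at its underside, 16 mm above the bench; its z is up, and its -x points from the axis to the tall nest's stud.
- tray_free (a point): Centre of the free part of the steel tray, on its floor (3 mm above the stand's top). Tray: 170 x 120 mm, wall 11 mm high over the stand, on the brown side stand (top level with the bench) left of the heap of caps, which is about 0.1 m high. Its x runs along the long side towards the two spare nests, which stand 86 mm off; its centre is 30 mm off in +x.
- spare_nest_a: Spare low nest, 36 mm diameter, 22 mm high, standing in the far end of the tray; origin under its centre. To be left alone.
- spare_nest_b: Second spare low nest, like the first, beside it in the tray; origin under its centre. To be left alone.
- loose_cap_a: Black cap, 24 mm diameter, 9 mm high, lying on the bench in front of the fixture; origin under its centre. To be left alone.
- loose_cap_b: Another such black cap on the bench in front of the fixture; origin under its centre. To be left alone.
- key: Small L-shaped hex key, 47 x 76 mm, lying on the bench in front of the fixture. To be left alone.

How it is judged:
On the way, in this order (a step that is already met when the one before it is completed fails the run):
1. the tall nest stands at the open front with the index pin dropped into its hole (horizontal distance between stud and front_station below 0.005 m and value of joint index_pin below 0.0008 m), for 0.3 s.
2. the tall nest is screwed off and lifted straight off its stud at the front, the dial still locked (all of step 1 and height (world z) of tall_nest_mid above 0.085 m and horizontal distance between tall_nest_mid and front_station below 0.02 m and angle between tall_nest_mid's own z axis and vertical below 0.25 rad), for 0.1 s.
At the end, for the whole second after the job is handed in: the tall nest stands upright (within 0.1 rad) on the tray's floor, inside its walls; the dial is still at the position where its bare stud stands at the front (within 5 mm) with the index pin down in its hole (all of step 1 and x of tall_nest_mid in the frame of tray_free between -0.042 and 0.1 m and y of tall_nest_mid in the frame of tray_free between -0.046 and 0.046 m and z of tall_nest_mid in the frame of tray_free between 0.025 and 0.033 m and angle between tall_nest_mid's own z axis and vertical below 0.1 rad); the robot touches nothing.
It fails at once if the nest is forced against its stud: over 60 N between it and the dial (contact force between tall_nest and dial above 60 N).
It fails at once if a bystander is shoved more than 20 mm (distance of any of spare_nest_a, spare_nest_b, loose_cap_a, loose_cap_b, key from where it was at the start of the episode above 0.02 m).
It also fails if it takes over 67 s, if anything falls off the work surface, if the arm or the gripper's body presses on something with over 40 N, if the wrist force passes 120 N, or if a joint passes its speed limit or range.

## Working session

There is one attempt and no reset: what is moved stays moved. The work goes in short steps, Python scripts to look and compute and a shell command to move; the robot and the scene stay as the last step left them, time stands still between calls to the robot, and variables do not carry over. Pictures are saved under pics/ and viewed, and the job is handed in when it is done.

```bash
mkdir -p pics; ls; python3 - <<'E'
from station import arm
import cv2
s=arm.get_state(); print(s)
for n in ["scene","top","wrist"]:
    print(n,arm.camera_params(n))
    cv2.imwrite(f"pics/{n}0.png",arm.grab_frame(n))
E
```

```text
pics
{'t': 0.0, 'q': array([ 1.58611892e+00,  3.59417854e-01,  1.10725387e-02, -3.72933834e-04,
       -1.22411295e+00, -2.88092537e-01]), 'qd': array([-9.35824068e-04,  7.82776687e-04, -6.04313022e-04, -7.42086625e-04,
        1.08664820e-03,  6.07714254e-05]), 'joint_efforts': array([-4.08408696e-04, -5.82718670e+01,  2.93047410e+01,  6.99748859e+00,
        6.86637824e-03, -1.49787202e-04]), 'eef_pos': array([0.18179403, 0.64986104, 0.40370426]), 'ee_rot': array([ 3.13989959e+00, -1.36113811e-04, -2.72896839e-01]), 'force': array([-0.44048591,  0.19290645, -0.51973801]), 'moment': array([-0.01229229,  0.0052744 ,  0.01917684]), 'width': 0.08779520335289173}
scene {'vertical_fov': 56.2965701293544, 'cx': 322.6143638773046, 'cy': 195.5259151437742, 'k1': 0.01556674893875323, 'pose': array([[-0.52600746, -0.51476756,  0.67700111, -0.02368642],
       [-0.85046434,  0.31354646, -0.42237308,  0.37857584],
       [ 0.00515266, -0.7979367 , -0.60271924,  0.5724565 ],
       [ 0.        ,  0.        ,  0.        ,  1.        ]])}
top {'vertical_fov': 52.66171877619382, 'cx': 320.07576208787646, 'cy': 198.59861423547727, 'k1': 0.028427191009293383, 'pose': array([[ 0.00460101, -0.99524492,  0.0972953 ,  0.44136309],
       [-0.99998731, -0.00477898, -0.00159622,  0.01262176],
       [ 0.0020536 , -0.09728672, -0.99525428,  1.15810009],
       [ 0.        ,  0.        ,  0.        ,  1.        ]])}
wrist {'vertical_fov': 63.37617276938117, 'cx': 323.27531004783475, 'cy': 199.53075881902785, 'k1': -0.05181425557097969, 'pose': array([[-0.26899258, -0.9319904 , -0.24297509,  0.24756451],
       [-0.9631416 ,  0.26058574,  0.06673333,  0.63145238],
       [ 0.00112102,  0.25197019, -0.96773435,  0.3829558 ],
       [ 0.        ,  0.        ,  0.        ,  1.        ]])}
```

View pics/scene0.png

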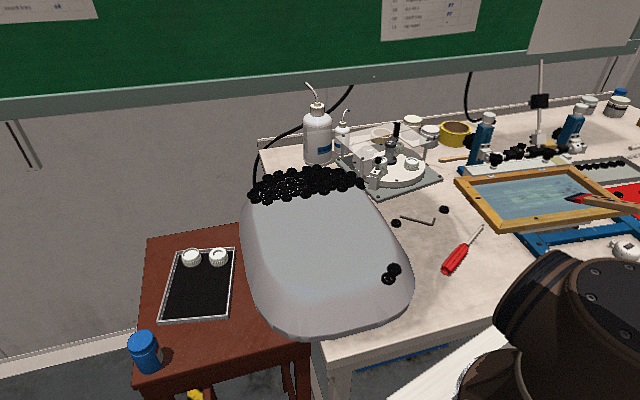

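View pics/top0.png

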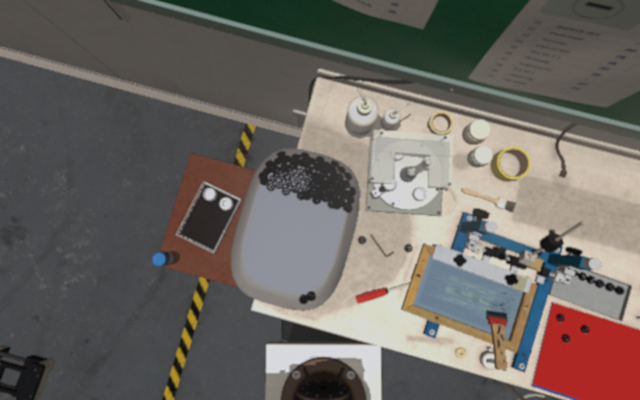

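View pics/wrist0.png

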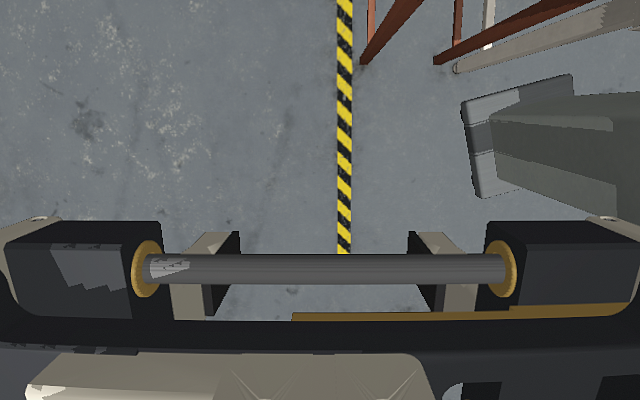

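The scene shows the fixture at about (390,165), the tray on the brown stand at about (198,285) with its spare nests at about (205,257), and the heap of caps at about (300,185). Next I'll run the networks.

```bash
cat > h.py <<'E'
from station import arm
import cv2, numpy as np
from scipy.spatial.transform import Rotation as Rn
def K(p,h=400):
    f=h/2/np.tan(np.radians(p['vertical_fov']/2)); return f,p['cx'],p['cy'],p['k1'],np.array(p['pose'])
def proj(p,X):
    f,cx,cy,k,T=K(p); X=np.atleast_2d(X); c=(X-T[:3,3])@T[:3,:3]; s=c[:,:2]/c[:,2:]; r2=(s**2).sum(1,keepdims=True)
    return s*(1+k*r2)*f+[cx,cy]
def ray(p,uv):
    f,cx,cy,k,T=K(p); d=(np.array(uv,float)-[cx,cy])/f; s=d.copy()
    for _ in range(20): s=d/(1+k*(s@s))
    v=T[:3,:3]@np.array([s[0],s[1],1]); return T[:3,3],v/np.linalg.norm(v)
def atz(p,uv,z):
    o,v=ray(p,uv); return o+v*(z-o[2])/v[2]
def tri(obs):
    A=np.zeros((3,3));b=np.zeros(3)
    for p,uv in obs:
        o,v=ray(p,uv);M=np.eye(3)-np.outer(v,v);A+=M;b+=M@o
    return np.linalg.solve(A,b)
E
python3 - <<'E'
from h import *
for cam in ["scene","top"]:
    im=arm.grab_frame(cam)
    for n in ["tall_nest_mid","crank_mid","index_pin","dial","tray_free","spare_nest_a","loose_cap_a","key"]:
        r=arm.search_frame(n,cam)
        print(cam,n,[(np.round(x['box']).tolist(),round(x['score'],2)) for x in r[:4]])
s=cv2.imread('pics/scene0.png');cv2.imwrite('pics/sc1.png',cv2.resize(s[100:210,320:460],None,fx=5.5,fy=5.4,interpolation=cv2.INTER_CUBIC))
s=cv2.imread('pics/top0.png');cv2.imwrite('pics/tc1.png',cv2.resize(s[120:225,350:470],None,fx=5.5,fy=5.5,interpolation=cv2.INTER_CUBIC))
print(arm.get_state()['t'])
E
```

```text
scene tall_nest_mid []
scene crank_mid [([376.0, 158.0, 385.0, 172.0], 0.21)]
scene index_pin []
scene dial [([351.0, 120.0, 428.0, 190.0], 0.58)]
scene tray_free [([155.0, 244.0, 235.0, 329.0], 0.64)]
scene spare_nest_a [([186.0, 248.0, 202.0, 267.0], 0.82), ([208.0, 247.0, 227.0, 266.0], 0.72)]
scene loose_cap_a [([390.0, 217.0, 399.0, 227.0], 0.49)]
scene key []
top tall_nest_mid [([201.0, 190.0, 217.0, 201.0], 0.66), ([384.0, 183.0, 400.0, 190.0], 0.41)]
top crank_mid []
top index_pin []
top dial [([374.0, 154.0, 438.0, 211.0], 0.6)]
top tray_free []
top spare_nest_a [([221.0, 197.0, 236.0, 211.0], 0.65)]
top loose_cap_a [([358.0, 236.0, 365.0, 244.0], 0.47)]
top key []
1.05
```

View pics/sc1.png

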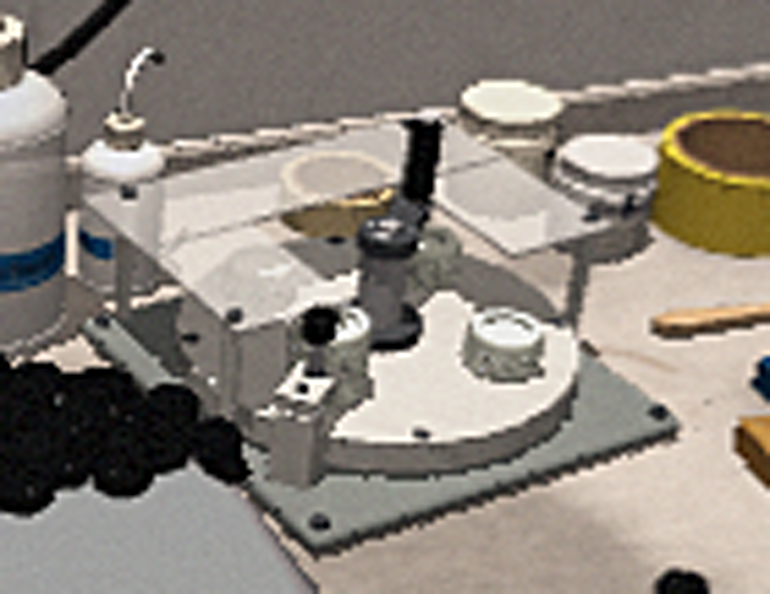

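View pics/tc1.png

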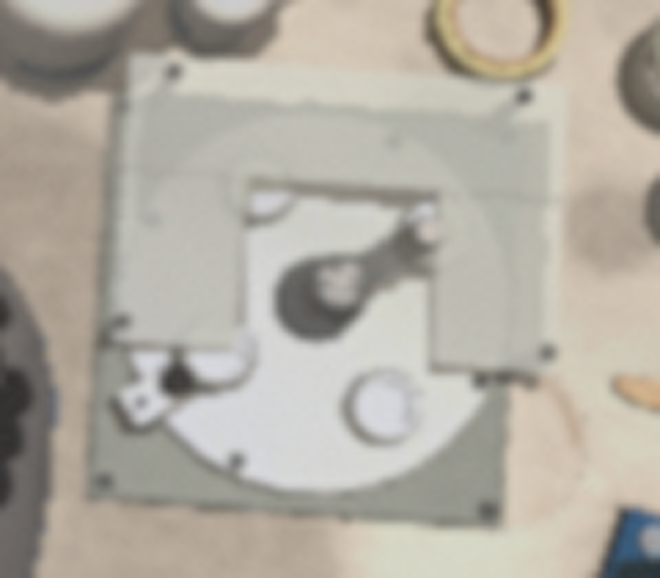

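The top crop puts the crank grip up and to the right of the hub, at full-frame (427,161) against a hub at (411,172). So the tall nest is front-left, partly beside the index pin, and needs about 55° CCW. I'll compute positions from both cameras.

```bash
python3 - <<'E'
from h import *
pt=arm.camera_params("top");ps=arm.camera_params("scene")
C=lambda x,y:(350+x/5.5,120+y/5.5)
S=lambda x,y:(320+x/5.5,100+y/5.4)
print('crank top tri',tri([(pt,C(427,222)),(ps,S(424,124))]), atz(pt,C(427,222),.135))
print('hub tri',tri([(pt,C(338,280)),(ps,S(388,228))]))
for c in [(105,480),(487,510)]: print('screw',atz(pt,C(*c),.012))
print([atz(ps,S(*c),.012) for c in [(319,522),(658,411)]])
for c in [(218,358),(385,400),]: print('nest',atz(pt,C(*c),.06))
print('pin',tri([(pt,C(177,377)),(ps,S(320,322))]))
print('guard corners',[atz(pt,C(*c),.084) for c in [(120,345),(240,345),(250,185),(437,190),(435,370),(548,380),(130,60),(560,85)]])
print('tray z0', [atz(ps,u,.011) for u in [(160,322),(176,249),(235,247),(228,318)]])
print('spare',[atz(ps,u,.02) for u in [(193,257),(218,256)]],[atz(pt,u,.02) for u in [(209,195),(228,204)]])
print('tray top', [atz(pt,u,.011) for u in [(177,241),(205,182),(240,200),(212,253)]])
E
python3 - <<'E'
import cv2
s=cv2.imread('pics/top0.png');cv2.imwrite('pics/tt1.png',cv2.resize(s[170:270,150:260],None,fx=5.5,fy=5.5,interpolation=cv2.INTER_CUBIC))
E
```

```text
crank top tri [ 0.64157586 -0.26609375  0.13032955] [ 0.64116905 -0.2642481   0.135     ]
hub tri [ 0.62064638 -0.23248651  0.09232851]
screw [ 0.52929567 -0.12868285  0.012     ]
screw [ 0.51477801 -0.32521171  0.012     ]
[array([ 0.5304001 , -0.12901763,  0.012     ]), array([ 0.51629705, -0.32679637,  0.012     ])]
nest [ 0.58678341 -0.17940553  0.06      ]
nest [ 0.5661321  -0.26192955  0.06      ]
pin [ 0.57356783 -0.15456207  0.08847865]
guard corners [array([ 0.58977242, -0.12758157,  0.084     ]), array([ 0.5900373 , -0.18598578,  0.084     ]), array([ 0.66919629, -0.19185801,  0.084     ]), array([ 0.66703668, -0.28324487,  0.084     ]), array([ 0.57819294, -0.28044135,  0.084     ]), array([ 0.57354026, -0.3349912 ,  0.084     ]), array([ 0.73152309, -0.13351685,  0.084     ]), array([ 0.71961007, -0.34449808,  0.084     ])]
tray z0 [array([0.44634684, 0.4116479 , 0.011     ]), array([0.60867033, 0.34343824, 0.011     ]), array([0.55009541, 0.23685751, 0.011     ]), array([0.39286275, 0.31025782, 0.011     ])]
spare [array([0.5581307 , 0.32095248, 0.02      ]), array([0.53464065, 0.27750837, 0.02      ])] [array([0.56132895, 0.32457111, 0.02      ]), array([0.53606888, 0.27042221, 0.02      ])]
tray top [array([0.43184237, 0.41232085, 0.011     ]), array([0.59954179, 0.33955535, 0.011     ]), array([0.54839978, 0.23871633, 0.011     ]), array([0.39864564, 0.31338222, 0.011     ])]
```

View pics/tt1.png

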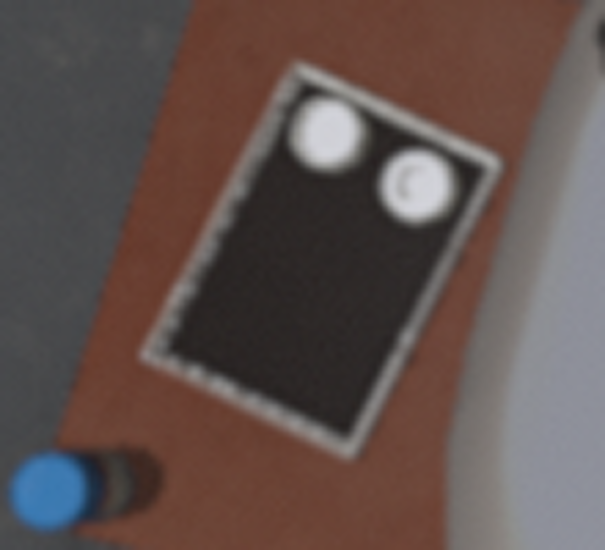

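Findings from the pixels:

| Item | Estimate |
|---|---|
| Dial axis | (0.6206, -0.234) |
| Front direction | (-0.997, 0.074) |
| Crank | (0.641, -0.265) |
| Front station | (0.557, -0.230) |
| Tray_free | (0.470, 0.338) |

Now I'll travel to a view pose above the fixture.

```bash
python3 -m inch '[[[0.12,-0.25,0.06,0,0,-0.05],[0.24,-0.5,0.12,0,0,-0.1],[0.36,-0.75,0.18,0,0,-0.15],[0.48,-1.0,0.25,0,0,-0.2]]]' 87 10
python3 -m inch '[[[0.12,-0.25,0,0,0,-0.042],[0.24,-0.5,0,0,0,-0.042],[0.36,-0.75,0,0,0,-0.042],[0.48,-1.0,0,0,0,-0.042]]]'
python3 -m inch '[[[0.12,-0.25,0,0,0,0],[0.24,-0.5,0,0,0,0],[0.36,-0.75,0,0,0,0],[0.48,-1.0,0,0,0,0]]]'
python3 -m inch '[[[0.12,-0.25,0,0,0,0],[0.24,-0.5,0,0,0,0],[0.36,-0.75,0,0,0,0],[0.48,-1.0,0,0,0,0]]]'
```

```text
t: 1.55
eef_pos: [0.2784, 0.4483, 0.4551]
ee_rot: [-3.141, 0.0, -0.906]
force: [0.1, 0.6, 0.4]
width: 0.0868
t: 2.05
eef_pos: [0.3742, 0.2482, 0.4551]
ee_rot: [-3.14, 0.0, -1.033]
force: [0.9, -0.1, -0.4]
width: 0.0869
t: 2.55
eef_pos: [0.4702, 0.0482, 0.4552]
ee_rot: [-3.14, -0.0, -1.033]
force: [1.5, 0.5, 0.8]
width: 0.0874
t: 3.05
eef_pos: [0.5664, -0.1519, 0.4549]
ee_rot: [-3.141, -0.0, -1.033]
force: [0.3, 0.4, 1.0]
width: 0.087
```

```bash
python3 -m inch '[[[0.12,-0.25,0,0,0,0],[0.24,-0.45,0,0,0,0],[0.24,-0.45,0,0,0,0]]]'
python3 - <<'E'
from h import *
print(arm.get_state()['q'])
p=arm.camera_params("wrist");im=arm.grab_frame("wrist");cv2.imwrite('pics/w1.png',im)
np.save('w1.npy',p,allow_pickle=True)
for n in ["tall_nest_mid","crank_mid","index_pin","dial"]:
    print(n,[(np.round(x['box']).tolist(),round(x['score'],2)) for x in arm.search_frame(n,"wrist")[:4]])
for n,X in dict(axis=[.6206,-.234,.113],crank=[.6413,-.265,.113],cranktop=[.6413,-.265,.135],front=[.5567,-.2297,.063]).items(): print(n,proj(p,X))
E
```

```text
t: 3.42
eef_pos: [0.6149, -0.2427, 0.4529]
ee_rot: [3.14, 0.001, -1.036]
force: [-0.7, 0.2, 0.1]
width: 0.087
[-8.14667746e-02  3.12195915e-01  5.37522435e-02  2.99581200e-04
 -1.31449719e+00  6.15894330e-01]
tall_nest_mid [([301.0, 214.0, 331.0, 247.0], 0.94)]
crank_mid [([306.0, 144.0, 321.0, 157.0], 0.64)]
index_pin []
dial [([256.0, 125.0, 393.0, 249.0], 0.55), ([381.0, 286.0, 395.0, 290.0], 0.28)]
axis [[313.87284913 189.06858554]]
crank [[311.56300012 152.07628459]]
cranktop [[310.75850179 154.75050127]]
front [[359.64652937 209.50091465]]
```

View pics/w1.png

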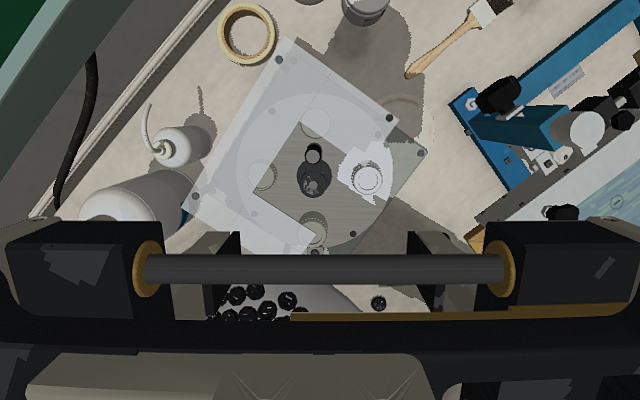

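```bash
python3 - <<'E'
from h import *
im=cv2.imread('pics/w1.png');cv2.imwrite('pics/w1c.png',cv2.resize(im[110:260,230:410],None,fx=4.4,fy=4,interpolation=cv2.INTER_CUBIC)) 
E
```

```text
(no output)
```

View pics/w1c.png

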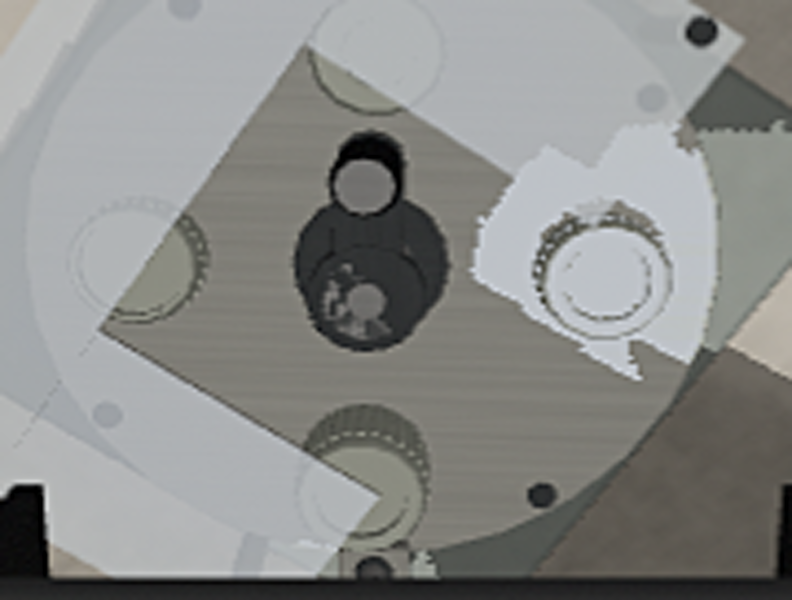

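The wrist crop shows the crank top at (312.7,156.5), the hub screw at (313.4,185), the tall nest top at (312.3,232.8), and low nests at (368,180) and (259.5,176).

```bash
python3 - <<'E'
from h import *
p=np.load('w1.npy',allow_pickle=True).item()
C=lambda x,y:(230+x/4.4,110+y/4)
cr=atz(p,C(364,186),.135); ra=atz(p,C(608,281),.056); la=atz(p,C(130,260),.056); re=atz(p,C(379,52),.056);tn=atz(p,C(362,491),.074)
print('crank',cr,'nests',ra,la,re,'tall',tn)
print('axis est',(ra+la)/2, [np.linalg.norm((x-(ra+la)/2)[:2]) for x in (ra,la,re,tn,cr)])
print('posts',[atz(p,C(*c),.084) for c in [(702,31),(185,5)]])
print('knob',atz(p,C(373,567),.095))
print('jig', [atz(p,u,.25) for u in [(497,95)]],[atz(p,u,.1) for u in [(460,100),(475,215)]],'bottle',[atz(p,u,.15) for u in [(180,140),(130,200),(205,130)]],'jar',atz(p,(365,10),.06))
E
```

```text
crank [ 0.6389424  -0.26453259  0.135     ] nests [ 0.565489   -0.26399477  0.056     ] [ 0.67905464 -0.20409041  0.056     ] [ 0.65183269 -0.2896302   0.056     ] tall [ 0.59216464 -0.17941002  0.074     ]
axis est [ 0.62227182 -0.23404259  0.056     ] [np.float64(0.0641982993465568), np.float64(0.06419829934655691), np.float64(0.06295893703531096), np.float64(0.062379162479124305), np.float64(0.03474979917795917)]
posts [array([ 0.58837415, -0.33445771,  0.084     ]), array([ 0.6972984 , -0.27749972,  0.084     ])]
knob [ 0.58172522 -0.16832591  0.095     ]
jig [array([ 0.57375412, -0.35938572,  0.25      ])] [array([ 0.54028218, -0.38381715,  0.1       ]), array([ 0.45440425, -0.29556642,  0.1       ])] bottle [array([ 0.74609689, -0.22034393,  0.15      ]), array([ 0.76410644, -0.14709193,  0.15      ]), array([ 0.73077654, -0.23910347,  0.15      ])] jar [ 0.66670989 -0.41627015  0.06      ]
```

```bash
python3 - <<'E'
from h import *
p=np.load('w1.npy',allow_pickle=True).item();ps=arm.camera_params("scene")
S=lambda x,y:(320+x/5.5,100+y/5.4)
print('small cap',tri([(ps,S(125,125)),(p,(161,148))]),'tip',tri([(ps,S(155,57)),(p,(149,104))]))
print('tape',atz(p,(245,33),.02))
E
```

```text
small cap [ 0.77864148 -0.18708984  0.09311937] tip [ 0.80167186 -0.22425123  0.11226227]
tape [ 0.77676534 -0.33584023  0.02      ]
```

```bash
python3 -m inch '[[[0.12,-0.112,-0.1,0,0,-0.05],[0.12,-0.112,-0.4,0,0,-0.087],[0.12,-0.112,-0.65,0,0,-0.087],[0.12,-0.112,-0.8,0,0,-0.087],[0.12,-0.112,-0.89,0,0,-0.087],[0.12,-0.112,-0.89,0,0,-0.087]]]' 60 25
python3 - <<'E'
from h import *
p=arm.camera_params("wrist");im=arm.grab_frame("wrist");cv2.imwrite('pics/w2.png',im);print(proj(p,[.639,-.265,.135]))
print(arm.get_state()['eef_pos'])
E
```

```text
t: 4.42
eef_pos: [0.6378, -0.2618, 0.2762]
ee_rot: [3.14, 0.0, -1.306]
force: [0.8, -0.5, 1.2]
width: 0.0602
[[323.51673152 277.2475134 ]]
[ 0.63825272 -0.26201439  0.27761496]
```

View pics/w2.png

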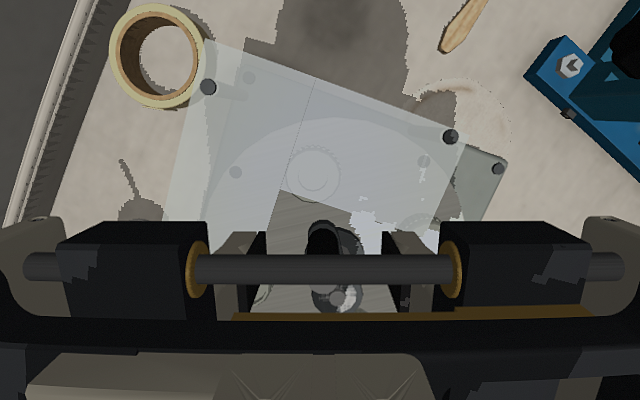

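The grip cylinder lies between the fingers, near (325,250). I'll close on it.

```bash
python3 -m inch '[[[0,0,0,0,0,0],[0,0,0,0,0,0],[0,0,0,0,0,0],[0,0,0,0,0,0]]]' 0 30; python3 -c "
from station import arm
print(arm.get_state())"
```

```text
t: 4.97
eef_pos: [0.6379, -0.2624, 0.277]
ee_rot: [-3.141, -0.0, -1.306]
force: [0.4, 0.9, -0.4]
width: 0.0254
{'t': 4.975, 'q': array([-1.08533849e-01,  4.76971022e-01, -1.08938803e-01,  2.50938442e-05,
       -9.84469008e-01,  3.72864629e-01]), 'qd': array([ 9.79201408e-05,  3.65960334e-03, -3.41375465e-03,  6.00260149e-04,
        1.03795659e-03, -1.60397083e-03]), 'joint_efforts': array([ 1.50143390e-02, -6.40105534e+01,  2.60988557e+01,  6.19310170e+00,
        6.33204798e-02, -7.46957039e-05]), 'eef_pos': array([ 0.63787589, -0.26244369,  0.27696701]), 'ee_rot': array([-3.14121146e+00, -1.71558454e-04, -1.30645170e+00]), 'force': array([ 0.39911232,  0.87097206, -0.43473091]), 'moment': array([ 0.04753299, -0.02188103,  0.01085384]), 'width': 0.025441556370185046}
```

```bash
python3 -m inch '[[[0,0,0,0,0,0],[0,0,0,0,0,0],[0,0,0,0,0,0]]]' 0 30
```

```text
t: 5.35
eef_pos: [0.6381, -0.2624, 0.2767]
ee_rot: [-3.141, -0.0, -1.306]
force: [1.4, -0.1, -0.4]
width: 0.015
```

```bash
python3 -m inch '[[[0.0125,0.008,0,0,0,0],[0.0255,0.0165,0,0,0,0],[0.0375,0.027,0,0,0,0],[0.0485,0.038,0,0,0,0],[0.058,0.05,0,0,0,0],[0.0675,0.063,0,0,0,0],[0.0675,0.063,0,0,0,0]]]' 0 40
```

```text
t: 6.22
eef_pos: [0.6505, -0.2515, 0.2767]
ee_rot: [3.139, -0.001, -1.307]
force: [-2.4, -7.7, 0.3]
width: 0.0151
```

```bash
python3 -m inch '[[[0.0075,0.0135,0,0,0,0],[0.014,0.028,0,0,0,0],[0.0185,0.041,0,0,0,0],[0.0225,0.055,0,0,0,0],[0.025,0.068,0,0,0,0],[0.0265,0.0825,0,0,0,0],[0.0265,0.0825,0,0,0,0],[0.0265,0.0825,0,0,0,0]]]'
python3 - <<'E'
from h import *
print(arm.get_state()['t'])
for c in ["top","scene"]:
    im=arm.grab_frame(c);cv2.imwrite(f'pics/{c}3.png',im)
im=cv2.imread('pics/top3.png')[120:225,350:470];im2=cv2.imread('pics/scene3.png')[100:205,330:450]
cv2.imwrite('pics/m3.png',np.hstack([cv2.resize(i,(396,346),interpolation=cv2.INTER_CUBIC) for i in (im,im2)]))
E
```

```text
t: 7.22
eef_pos: [0.6569, -0.2333, 0.2767]
ee_rot: [-3.141, -0.0, -1.306]
force: [1.7, -2.2, -0.6]
width: 0.0151
7.225
```

View pics/m3.png

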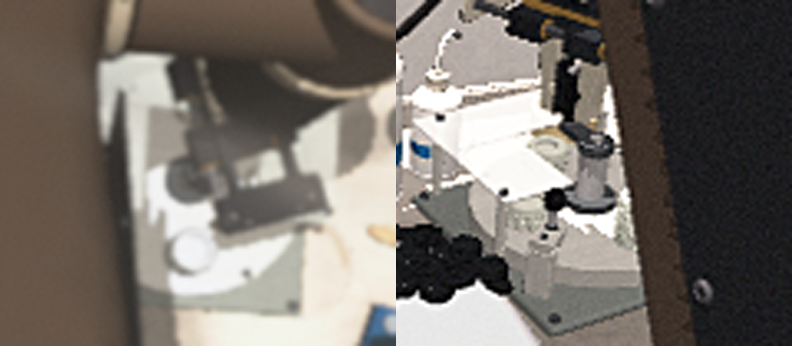

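```bash
python3 -m inch '[[[0,0,0,0,0,0],[0,0,0,0,0,0],[0,0,0.25,0,0,0],[0,0,0.5,0,0,0],[0.0,0,0.75,0,0,0],[0,-0.1,0.75,0,0,0],[0,-0.1,0.75,0,0,0]]]' 60 25
python3 - <<'E'
from h import *
p=arm.camera_params("wrist");im=arm.grab_frame("wrist");cv2.imwrite('pics/w4.png',im)
np.save('w4.npy',p,allow_pickle=True)
E
```

```text
t: 8.2
eef_pos: [0.6562, -0.2541, 0.4264]
ee_rot: [3.142, 0.001, -1.308]
force: [-0.3, 0.6, -0.6]
width: 0.06
```

View pics/w4.png

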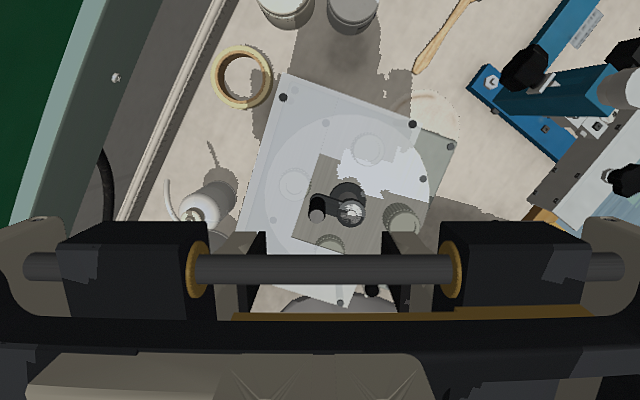

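```bash
python3 - <<'E'
from h import *
im=cv2.imread('pics/w4.png');cv2.imwrite('pics/w4c.png',cv2.resize(im[130:260,270:440],None,fx=4.6,fy=4.6,interpolation=cv2.INTER_CUBIC)) 
E
```

```text
(no output)
```

View pics/w4c.png

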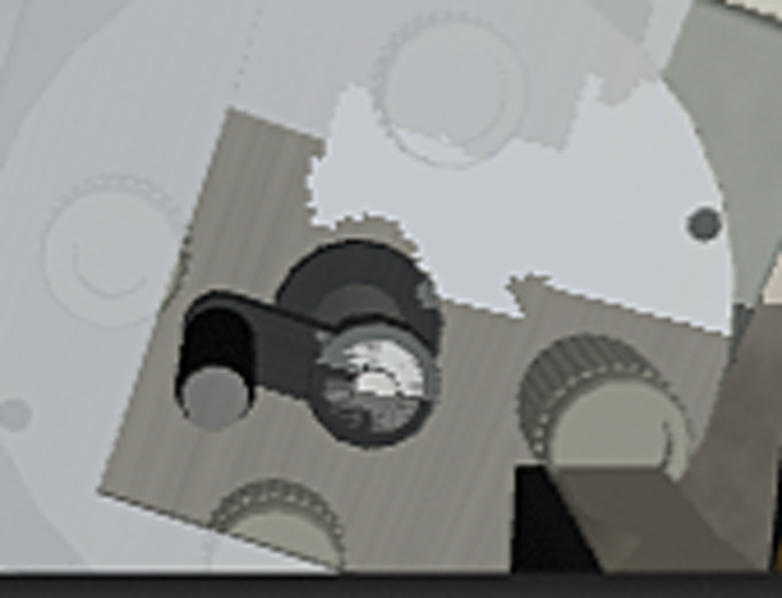

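In the crop the crank top is at (213,398), the tall nest top at (620,447), and the low nests at (455,88) and (108,258).

```bash
python3 - <<'E'
from h import *
p=np.load('w4.npy',allow_pickle=True).item()
C=lambda x,y:(270+x/4.6,130+y/4.6)
c=atz(p,C(213,398),.135);t=atz(p,C(620,447),.074);r=atz(p,C(455,88),.056);b=atz(p,C(110,257),.056)
print(c,t,r,b)
ax=np.array([.622,-.234])
for x in (c,t,r,b): d=x[:2]-ax; print(np.linalg.norm(d),np.degrees(np.arctan2(d[1],d[0])))
d=t-b;print('t-b',np.degrees(np.arctan2(d[1],d[0])),np.linalg.norm(d[:2])); print('ax',(t+b)/2)
g=[atz(p,C(*q),.084) for q in [(230,108),(98,490),(735,335)]];print(g)
e=g[0]-g[1];print('rear inner edge',np.degrees(np.arctan2(e[1],e[0])));e=g[2]-g[0];print('right inner edge',np.degrees(np.arctan2(e[1],e[0])))
E
```

```text
[ 0.65793118 -0.23481694  0.135     ] [ 0.55838369 -0.22896861  0.074     ] [ 0.61795238 -0.29806729  0.056     ] [ 0.68600592 -0.23788638  0.056     ]
0.0359404677709152 -1.3024591724889012
0.06381496070011881 175.47791132011298
0.06419502405677907 -93.61501025913716
0.06412379570549025 -3.4746769647822324
t-b 176.00288140134745 0.12793341203984848
ax [ 0.62219481 -0.23342749  0.065     ]
[array([ 0.66799176, -0.28300336,  0.084     ]), array([ 0.67469157, -0.19047291,  0.084     ]), array([ 0.54533089, -0.26368592,  0.084     ])]
rear inner edge -94.14135926399635
right inner edge 171.05019469916323
```

```bash
python3 - <<'E'
from h import *
p=np.load('w4.npy',allow_pickle=True).item();q=np.load('w1.npy',allow_pickle=True).item()
print(tri([(q,(497,95)),(p,(523,68))]))
print('beam corner',tri([(q,(449,103)),(p,(468,83))]),'beam left low',tri([(q,(508,182)),(p,(540,158))]))
print('knob',tri([(q,(230+373/4.4,110+567/4)),(arm.camera_params("scene"),(320+320/5.5,100+322/5.4))]))
E
```

```text
[ 0.50897618 -0.40929497  0.095547  ]
beam corner [ 0.51455784 -0.40175583 -0.00728126] beam left low [ 0.4188106  -0.34500362  0.0463635 ]
knob [ 0.58006494 -0.16229809  0.08220928]
```

```bash
python3 -m inch '[[[-0.25,0.06,0,0,0,0.06],[-0.49,0.125,-0.1,0,0,0.126],[-0.49,0.125,-0.4,0,0,0.126],[-0.49,0.125,-0.6,0,0,0.126],[-0.49,0.125,-0.6,0,0,0.126],[-0.49,0.125,-0.6,0,0,0.126]]]' 48 20
python3 - <<'E'
from h import *
p=arm.camera_params("wrist");im=arm.grab_frame("wrist");cv2.imwrite('pics/w5.png',im)
np.save('w5.npy',p,allow_pickle=True)
print(proj(p,[.5583,-.229,.074]),arm.get_state()['eef_pos'],arm.get_state()['ee_rot'])
E
```

```text
t: 9.0
eef_pos: [0.5594, -0.2283, 0.3077]
ee_rot: [-3.142, -0.001, -0.91]
force: [0.9, -0.2, 1.4]
width: 0.0483
[[325.78990708 217.74789116]] [ 0.55957054 -0.22835864  0.30829595] [-3.14040575e+00 -1.81306820e-03 -9.10090323e-01]
```

View pics/w5.png

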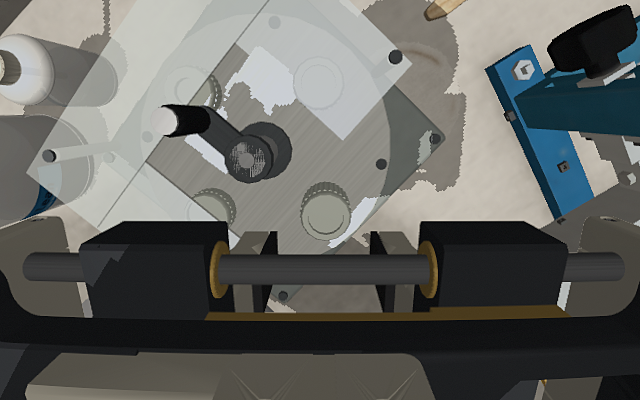

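The tall nest top sits at (326,216), against a prediction of (326,218), so it's centred between the fingers. I'll descend and grip.

```bash
python3 -m inch '[[[-0.005,-0.003,-0.1,0,0,0],[-0.005,-0.003,-0.22,0,0,0],[-0.005,-0.003,-0.32,0,0,0],[-0.005,-0.003,-0.42,0,0,0],[-0.005,-0.003,-0.42,0,0,0]]]' 48 20
python3 -m inch '[[[0,0,0,0,0,0],[0,0,0,0,0,0],[0,0,0,0,0,0],[0,0,0,0,0,0]]]' 20 20; python3 -c "
from station import arm
s=arm.get_state();print(s['force'],s['moment'],s['ee_rot'])"
```

```text
t: 9.68
eef_pos: [0.5579, -0.2289, 0.2229]
ee_rot: [3.141, 0.0, -0.911]
force: [-0.2, 0.1, 0.6]
width: 0.0479
t: 10.18
eef_pos: [0.5583, -0.229, 0.2242]
ee_rot: [-3.14, -0.002, -0.91]
force: [-0.9, 1.7, 6.3]
width: 0.0357
[-0.88569972  1.67148418  6.27832074] [ 0.29124086  0.15964757 -0.05116019] [-3.14000939e+00 -1.96610933e-03 -9.10105033e-01]
```

```bash
python3 -m inch '[[[0,0,0,0,0,0],[0,0,0.001,0,0,0.02],[0,0,0.002,0,0,0.05],[0,0,0.003,0,0,0.08],[0,0,0.005,0,0,0.12],[0,0,0.006,0,0,0.15],[0,0,0.007,0,0,0.17],[0,0,0.007,0,0,0.17]]]' 20 30; python3 -c "
from station import arm
s=arm.get_state();print(s['force'],s['moment'],s['ee_rot'],s['eef_pos'])"
```

```text
t: 11.18
eef_pos: [0.5577, -0.2289, 0.2244]
ee_rot: [-3.141, -0.001, -0.377]
force: [1.3, 0.4, -0.5]
width: 0.0356
[ 1.28482111  0.37111451 -0.50981755] [-0.00723503 -0.09138693 -0.00273463] [-3.14142624e+00 -5.19822768e-04 -3.76948522e-01] [ 0.55774873 -0.22891076  0.22438544]
```

```bash
python3 -m inch '[[[0,0,0.002,0,0,0.05],[0,0,0.004,0,0,0.1],[0,0,0.006,0,0,0.15],[0,0,0.008,0,0,0.2],[0,0,0.01,0,0,0.25],[0,0,0.012,0,0,0.3],[0,0,0.014,0,0,0.36],[0,0,0.0145,0,0,0.36]]]' 20 30; python3 - <<'E'
from h import *
s=arm.get_state();print(s['force'],s['moment'],s['ee_rot'],s['eef_pos'],s['q'])
im=arm.grab_frame("wrist");cv2.imwrite('pics/w6.png',im)
E
```

```text
t: 12.18
eef_pos: [0.5579, -0.2289, 0.2273]
ee_rot: [3.141, -0.001, 0.752]
force: [0.4, 0.1, 0.2]
width: 0.0352
[0.40545347 0.11335741 0.21442258] [ 0.06243309 -0.45775966 -0.06123189] [ 3.14104522e+00 -5.53474684e-04  7.52072569e-01] [ 0.55787183 -0.22885135  0.22725076] [-6.55909674e-02  4.09352937e-01 -3.62961095e-01 -4.10493848e-05
 -7.97704377e-01  2.38848837e+00]
```

View pics/w6.png

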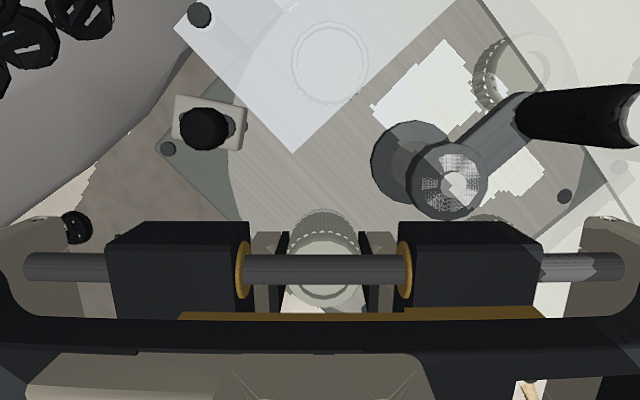

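The first stroke gave 1.66 rad with low forces, and the nest is between the pads at (325,270). Next I'll open, turn back and regrip.

```bash
python3 -m inch '[[[0,0,0,0,0,0],[0,0,0,0,0,0],[0,0,0,0,0,-0.05],[0,0,0,0,0,-0.1],[0,0,0,0,0,-0.15],[0,0,0,0,0,-0.2],[0,0,0,0,0,-0.25],[0,0,0,0,0,-0.3]]]' 48 20
python3 -m inch '[[[0,0,0,0,0,-0.05],[0,0,0,0,0,-0.1],[0,0,0,0,0,-0.15],[0,0,0,0,0,-0.2],[0,0,0,0,0,-0.23],[0,0,0,0,0,-0.23]]]' 
python3 -m inch '[[[0,0,0,0,0,0],[0,0,0,0,0,0],[0,0,0,0,0,0],[0,0,0,0,0,0]]]' 20 30; python3 - <<'E'
from h import *
s=arm.get_state();print(s['force'],s['moment'],s['ee_rot'],s['eef_pos'],s['q'])
im=arm.grab_frame("wrist");cv2.imwrite('pics/w7.png',im)
E
```

```text
t: 13.22
eef_pos: [0.5575, -0.2289, 0.2269]
ee_rot: [3.142, 0.0, -0.195]
force: [-0.7, -0.5, 0.7]
width: 0.0482
t: 13.98
eef_pos: [0.5575, -0.2289, 0.2269]
ee_rot: [3.141, 0.0, -0.911]
force: [-0.4, -0.0, -0.6]
width: 0.048
t: 14.48
eef_pos: [0.5577, -0.2289, 0.2269]
ee_rot: [3.142, 0.0, -0.91]
force: [0.2, 0.7, 0.5]
width: 0.0355
[0.23426389 0.67113306 0.51554991] [-0.00352336  0.05503236  0.01717084] [ 3.14155406e+00  4.35004221e-05 -9.10319543e-01] [ 0.5576593  -0.22888422  0.22693405] [-6.56648774e-02  4.09709513e-01 -3.63314101e-01 -9.63776884e-06
 -7.97830457e-01  7.26148392e-01]
```

View pics/w7.png

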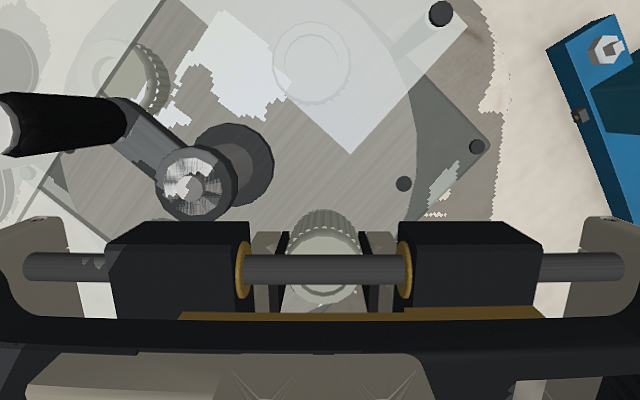

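```bash
python3 -m inch '[[[0,0,0.001,0,0,0.03],[0,0,0.003,0,0,0.07],[0,0,0.0045,0,0,0.11],[0,0,0.006,0,0,0.15],[0,0,0.0075,0,0,0.19],[0,0,0.009,0,0,0.23],[0,0,0.0108,0,0,0.27],[0,0,0.0108,0,0,0.27]]]' 20 30;  python3 -c "
from station import arm
s=arm.get_state();print(s['force'],s['moment'],s['ee_rot'],s['eef_pos'])"
python3 -m inch '[[[0,0,0.0015,0,0,0.04],[0,0,0.003,0,0,0.08],[0,0,0.005,0,0,0.12],[0,0,0.0065,0,0,0.16],[0,0,0.008,0,0,0.2],[0,0,0.0095,0,0,0.24],[0,0,0.0104,0,0,0.26],[0,0,0.0104,0,0,0.26]]]' 20 30;  python3 -c "
from station import arm
s=arm.get_state();print(s['force'],s['moment'],s['ee_rot'],s['eef_pos'])"
```

```text
t: 15.52
eef_pos: [0.5577, -0.2289, 0.2291]
ee_rot: [-3.142, -0.0, -0.063]
force: [0.4, -1.0, 0.3]
width: 0.0357
[ 0.39053769 -1.00180302  0.25984715] [-0.08178905  0.04496969 -0.02368619] [-3.14157155e+00 -5.92422426e-06 -6.30896303e-02] [ 0.55765775 -0.22888489  0.22914402]
t: 16.52
eef_pos: [0.5577, -0.2289, 0.2312]
ee_rot: [3.141, -0.0, 0.752]
force: [-0.7, -0.3, 0.8]
width: 0.0355
[-0.6727905  -0.32758496  0.77893216] [-0.24822114 -0.06727322 -0.08564712] [ 3.14145405e+00 -5.29187680e-05  7.51571005e-01] [ 0.55770183 -0.22892921  0.23124194]
```

```bash
python3 -m inch '[[[0,0,0.005,0,0,0],[0,0,0.01,0,0,0],[0,0,0.01,0,0,0]]]' 20 30;  python3 - <<'E'
from h import *
s=arm.get_state();print(s['force'],s['moment'],s['ee_rot'],s['eef_pos'])
E
```

```text
t: 16.9
eef_pos: [0.5577, -0.2289, 0.2333]
ee_rot: [3.142, -0.0, 0.754]
force: [0.1, -0.8, -0.6]
width: 0.0352
[ 0.12930121 -0.83753846 -0.61208837] [-0.04743412 -0.05582647 -0.00721307] [ 3.14153386e+00 -6.91801699e-05  7.53802814e-01] [ 0.55769837 -0.22885774  0.23326293]
```

```bash
python3 -m inch '[[[0,0,0.02,0,0,0],[0,0,0.04,0,0,0],[0,0,0.06,0,0,0],[0,0,0.08,0,0,0],[0,0,0.1,0,0,0],[0,0,0.12,0,0,0],[0,0,0.13,0,0,0],[0,0,0.13,0,0,0]]]' 20 30;  python3 - <<'E'
from h import *
s=arm.get_state();print(s['force'],s['moment'],s['ee_rot'],s['eef_pos'])
for c in ("wrist","scene"):
    im=arm.grab_frame(c);cv2.imwrite(f'pics/{c}8.png',im)
im=cv2.imread('pics/scene8.png')[100:205,330:450]
cv2.imwrite('pics/s8c.png',cv2.resize(im,None,fx=5,fy=5,interpolation=cv2.INTER_CUBIC))
E
```

```text
t: 17.9
eef_pos: [0.5577, -0.2289, 0.2594]
ee_rot: [3.141, -0.0, 0.754]
force: [-0.4, -1.0, -0.8]
width: 0.0352
[-0.44011353 -1.02467836 -0.79969971] [-0.07486396 -0.09248681  0.02196738] [ 3.14139537e+00 -2.05559944e-04  7.54489897e-01] [ 0.55769523 -0.2288841   0.25936404]
```

View pics/wrist8.png

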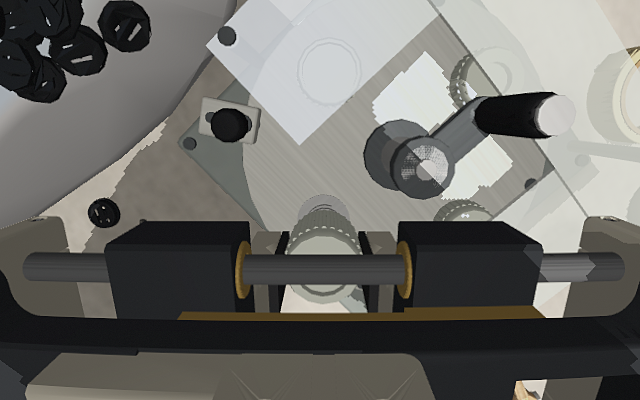

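View pics/s8c.png

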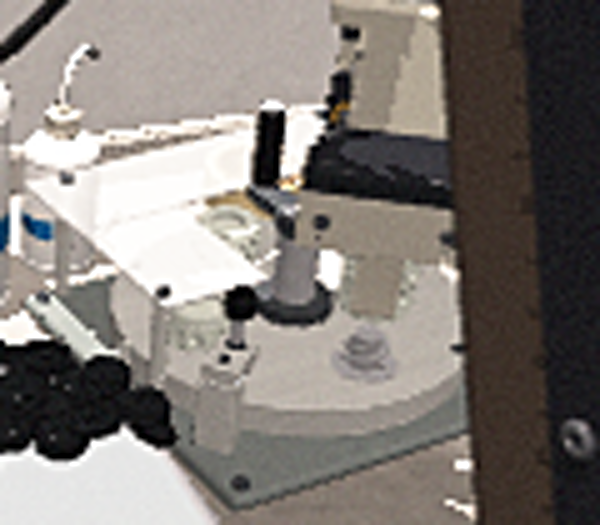

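The nest is off: the scene crop shows the bare stud at (365,352) and the nest held above it. Next I'll check whether the index pin dropped by comparing knob heights before and after.

```bash
python3 - <<'E'
from h import *
a=cv2.imread('pics/scene0.png',0).astype(np.float32)
for n in ('scene3','scene8'):
    b=cv2.imread(f'pics/{n}.png',0).astype(np.float32)
    def cen(im,x0,y0,x1,y1,th=70):
        c=np.clip(th-im[y0:y1,x0:x1],0,None); yy,xx=np.mgrid[y0:y1,x0:x1]; return (c*xx).sum()/c.sum(),(c*yy).sum()/c.sum(),c.sum()
    print(n,[ (cen(i,372,153,384,165)) for i in (a,b)])
print('pred shift of 1.5mm',np.diff(proj(arm.camera_params('scene'),[[.58,-.162,.088],[.58,-.162,.0895]]),axis=0))
ims=[cv2.resize(cv2.imread(f'pics/{n}.png')[145:190,355:395],None,fx=6.5,fy=10,interpolation=cv2.INTER_NEAREST) for n in ('scene0','scene3','scene8')]
cv2.imwrite('pics/knob.png',np.hstack(ims))
E
```

```text
scene3 [(np.float64(377.70803831736777), np.float64(159.88213244481466), np.float32(2401.0)), (np.float64(378.24900398406373), np.float64(160.1418326693227), np.float32(2510.0))]
scene8 [(np.float64(377.70803831736777), np.float64(159.88213244481466), np.float32(2401.0)), (np.float64(378.2451219512195), np.float64(160.3780487804878), np.float32(2460.0))]
pred shift of 1.5mm [[ 0.0581864  -0.51925135]]
```

View pics/knob.png

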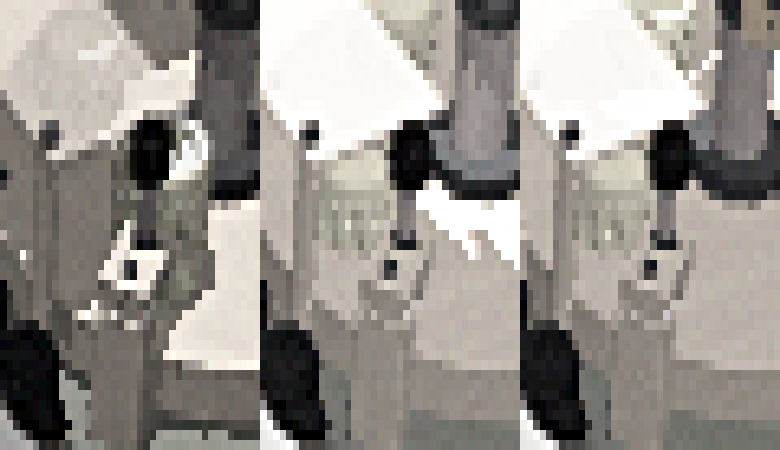

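```bash
python3 - <<'E'
from h import *
for n in ('scene0','scene3','scene8'):
    b=cv2.imread(f'pics/{n}.png',0).astype(np.float32)
    c=np.clip(60-b[153:167,374:382],0,None); yy,xx=np.mgrid[153:167,374:382]; print(n,(c*xx).sum()/c.sum(),(c*yy).sum()/c.sum(),c.sum())
    print(b[154:168,376:381].astype(int).tolist())
E
```

```text
scene0 377.70875251509057 159.88631790744466 1988.0
[[229, 227, 229, 227, 227], [235, 242, 241, 244, 244], [244, 125, 162, 138, 156], [21, 0, 0, 0, 39], [11, 0, 7, 1, 4], [5, 25, 31, 18, 0], [2, 0, 16, 1, 0], [3, 0, 12, 0, 0], [0, 0, 0, 0, 0], [21, 9, 11, 57, 187], [129, 81, 85, 105, 100], [74, 69, 76, 116, 103], [68, 73, 71, 96, 126], [69, 72, 76, 103, 109]]
scene3 377.8355508249069 160.19372006386376 1879.0
[[249, 250, 251, 252, 255], [253, 254, 255, 255, 255], [255, 255, 255, 255, 252], [195, 22, 20, 22, 79], [0, 0, 6, 0, 0], [0, 9, 17, 21, 5], [7, 9, 34, 19, 12], [3, 18, 10, 12, 6], [0, 4, 10, 0, 0], [10, 0, 0, 0, 173], [107, 88, 87, 255, 255], [111, 115, 125, 255, 255], [115, 119, 134, 179, 172], [114, 125, 137, 185, 177]]
scene8 377.8387622149837 160.29804560260587 1842.0
[[254, 254, 255, 255, 255], [255, 255, 255, 255, 255], [255, 255, 255, 255, 255], [223, 36, 31, 30, 122], [0, 0, 1, 5, 0], [0, 7, 10, 18, 4], [11, 17, 27, 21, 16], [3, 11, 12, 12, 1], [0, 7, 9, 2, 0], [0, 0, 0, 0, 72], [112, 91, 93, 202, 198], [110, 119, 133, 189, 188], [116, 116, 132, 183, 182], [117, 119, 133, 187, 178]]
```

Both edges of the knob moved down by about 0.4–0.5 px, against 0.52 predicted, so the pin has dropped. Now I'll carry the nest to the tray.

```bash
python3 -m inch '[[[0,0,0.15,0,0,0],[0,0,0.4,0,0,0],[0,0,0.65,0,0,0],[-0.04,0.25,0.7,0,0,0.02],[-0.08,0.5,0.7,0,0,0.04],[-0.12,0.75,0.7,0,0,0.06],[-0.15,1.0,0.7,0,0,0.08]]]' 20 30
python3 -m inch '[[[-0.04,0.25,0,0,0,0.02],[-0.08,0.5,0,0,0,0.044],[-0.11,0.75,0,0,0,0.044],[-0.15,1.0,0,0,0,0.044]]]'
python3 -m inch '[[[-0.04,0.25,0,0,0,0],[-0.08,0.5,0,0,0,0],[-0.11,0.7,0,0,0,0],[-0.14,0.83,0,0,0,0],[-0.14,0.83,0,0,0,0],[-0.14,0.83,0,0,0,0]]]'
python3 - <<'E'
from h import *
s=arm.get_state();print(s['eef_pos'],s['ee_rot'],s['q'])
p=arm.camera_params("wrist");np.save('w9.npy',p,allow_pickle=True)
for c in ("wrist","scene"):
    im=arm.grab_frame(c);cv2.imwrite(f'pics/{c}9.png',im)
print(proj(p,[.47,.338,.003]))
E
```

```text
t: 18.88
eef_pos: [0.527, -0.0275, 0.3992]
ee_rot: [3.142, -0.0, 1.008]
force: [1.6, 0.3, -1.3]
width: 0.0355
t: 19.38
eef_pos: [0.4971, 0.1727, 0.3992]
ee_rot: [3.141, -0.0, 1.144]
force: [1.7, 0.2, -0.0]
width: 0.0353
t: 20.12
eef_pos: [0.4697, 0.3366, 0.399]
ee_rot: [-3.141, 0.001, 1.144]
force: [-0.1, 0.1, -1.3]
width: 0.0356
[0.46965144 0.3365787  0.39898993] [-3.14141644e+00  6.62787176e-04  1.14386284e+00] [ 9.60164534e-01  2.03965439e-01 -2.15918434e-01 -5.71214869e-05
 -1.15159628e+00  1.75451784e+00]
[[322.49438617 173.44265855]]
```

View pics/wrist9.png

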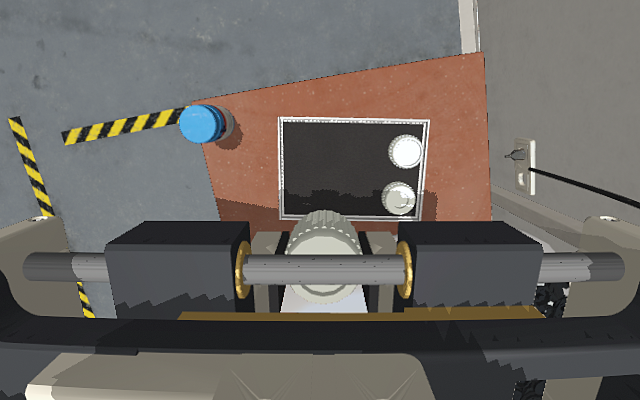

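View pics/scene9.png

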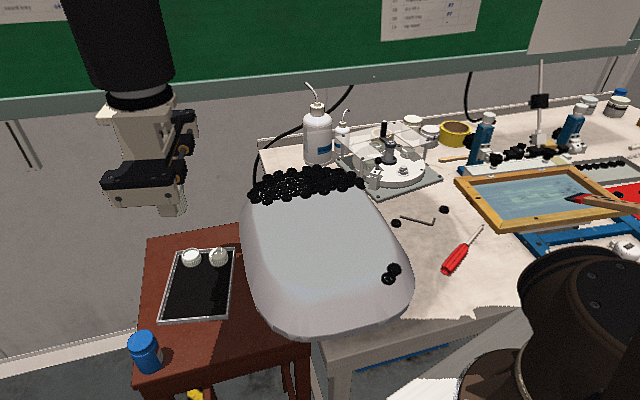

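The tray corners are at (280,119), (428,121), (422,219) and (281,216). The aim point (322,173) lies in its free part, clear of the spares at (405,150) and (398,198). Descending.

```bash
python3 -m inch '[[[0,0.007,-0.2,0,0,0],[0,0.007,-0.45,0,0,0],[0,0.007,-0.65,0,0,0],[0,0.007,-0.8,0,0,0],[0,0.007,-0.9,0,0,0],[0,0.007,-0.96,0,0,0],[0,0.007,-0.99,0,0,0],[0,0.007,-0.99,0,0,0]]]' 20 30
python3 -m inch '[[[0,0,-0.008,0,0,0],[0,0,-0.016,0,0,0],[0,0,-0.02,0,0,0],[0,0,-0.025,0,0,0],[0,0,-0.025,0,0,0]]]'
```

```text
t: 21.22
eef_pos: [0.4698, 0.3384, 0.2015]
ee_rot: [3.141, -0.0, 1.144]
force: [-0.2, 0.2, -0.8]
width: 0.0351
t: 21.85
eef_pos: [0.4696, 0.3385, 0.1961]
ee_rot: [-3.142, 0.0, 1.144]
force: [-0.7, -0.5, -0.7]
width: 0.0356
```

```bash
python3 -m inch '[[[0,0,-0.005,0,0,0],[0,0,-0.01,0,0,0],[0,0,-0.01,0,0,0]]]'
python3 -m inch '[[[0,0,-0.0025,0,0,0],[0,0,-0.005,0,0,0],[0,0,-0.005,0,0,0]]]'
python3 - <<'E'
from h import *
s=arm.get_state();print(s['force'],s['eef_pos'])
im=arm.grab_frame("scene");cv2.imwrite('pics/s10.png',cv2.resize(im[220:350,100:260],None,fx=5,fy=4.6,interpolation=cv2.INTER_CUBIC))
E
```

```text
t: 22.22
eef_pos: [0.4697, 0.3385, 0.1941]
ee_rot: [-3.142, 0.0, 1.144]
force: [0.4, 0.3, -1.4]
width: 0.0352
t: 22.6
eef_pos: [0.4697, 0.3385, 0.1935]
ee_rot: [3.141, -0.0, 1.144]
force: [-0.8, -0.2, 3.4]
width: 0.0355
[-0.76258911 -0.16237101  3.36343653] [0.46970282 0.3385234  0.1934987 ]
```

View pics/s10.png

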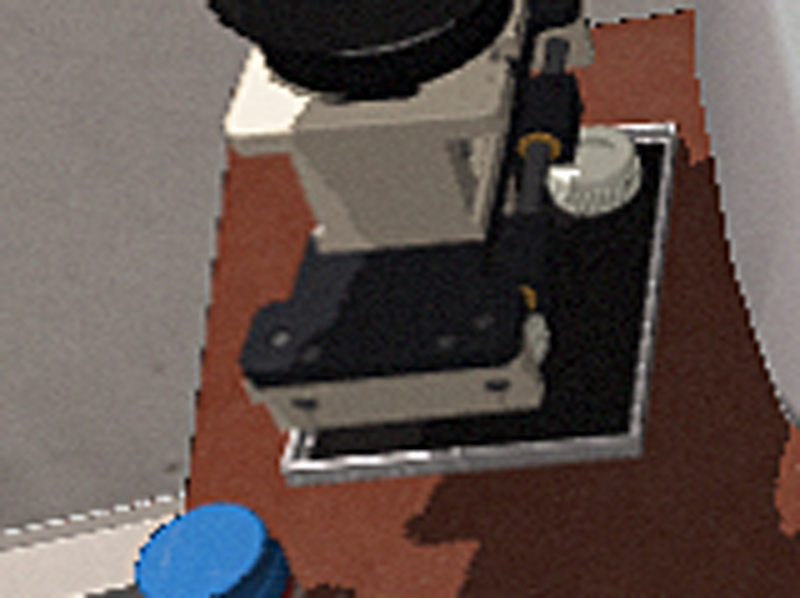

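The nest touches the floor with about 3 N, at the expected height. I'll release and retreat.

```bash
python3 -m inch '[[[0,0,0,0,0,0],[0,0,0,0,0,0],[0,0,0,0,0,0]]]' 52
python3 -m inch '[[[0,0,0.05,0,0,0],[0,0,0.2,0,0,0],[0,0,0.45,0,0,0],[0,0,0.7,0,0,0],[0,0,0.95,0,0,0],[0.0,0,0.95,0,0,0]]]'
python3 - <<'E'
from h import *
for c in ("wrist","scene","top"):
    im=arm.grab_frame(c);cv2.imwrite(f'pics/{c}11.png',im)
    if c=="wrist": p=arm.camera_params("wrist");np.save('w11.npy',p,allow_pickle=True)
    r=arm.search_frame("tall_nest_mid",c); print(c,[(np.round(x['box']).tolist(),round(x['score'],2)) for x in r[:3]])
im=cv2.imread('pics/scene11.png')
cv2.imwrite('pics/s11c.png',np.hstack([cv2.resize(im[230:335,145:245],(400,420),interpolation=cv2.INTER_CUBIC),cv2.resize(im[110:205,340:440],(400,420),interpolation=cv2.INTER_CUBIC)]))
b=im[...].astype(np.float32); b=cv2.cvtColor(im,cv2.COLOR_BGR2GRAY).astype(np.float32)
c=np.clip(60-b[153:167,374:382],0,None); yy,xx=np.mgrid[153:167,374:382]; print((c*xx).sum()/c.sum(),(c*yy).sum()/c.sum())
print(proj(p,[.4697,.3385,.043]))
E
```

```text
t: 23.02
eef_pos: [0.4697, 0.3385, 0.193]
ee_rot: [-3.142, 0.0, 1.144]
force: [-1.5, -0.0, 0.2]
width: 0.0518
t: 23.78
eef_pos: [0.4703, 0.339, 0.3888]
ee_rot: [3.139, -0.009, 1.145]
force: [-0.5, -1.1, -0.4]
width: 0.0522
wrist [([307.0, 164.0, 340.0, 203.0], 0.94)]
scene [([188.0, 277.0, 209.0, 303.0], 0.97), ([336.0, 123.0, 442.0, 201.0], 0.31)]
top []
377.86063072227876 160.2914547304171
[[322.17864812 185.91253055]]
```

View pics/wrist11.png

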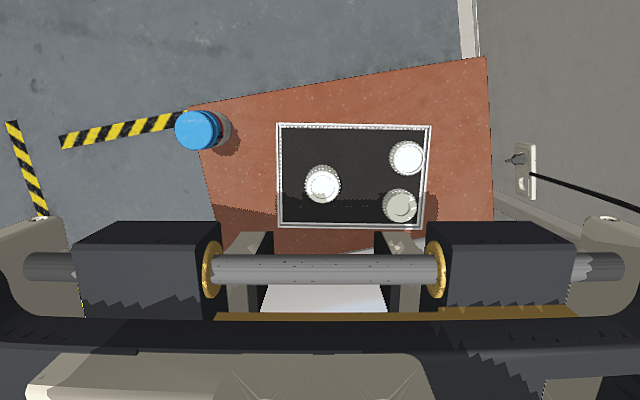

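View pics/s11c.png

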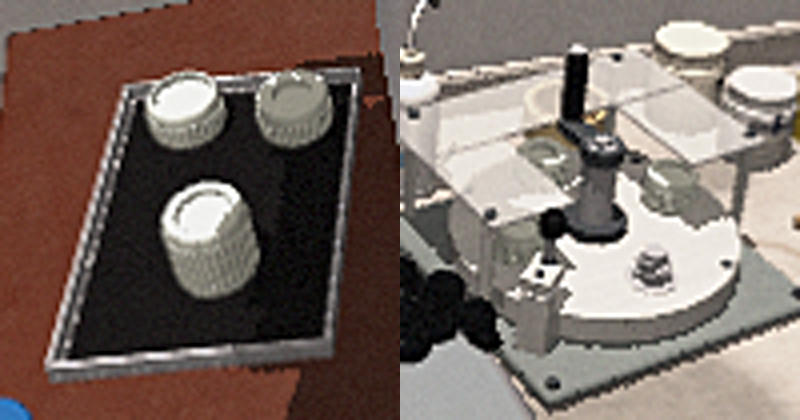

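The nest stands upright in the tray at wrist pixel (323,184). The stud is bare at the front, the knob is still at its lowered height, and the spares haven't moved. Handing in.

```bash
python3 -m inch '[[[0,0,0,0,0,0],[0,0,0,0,0,0]]]'; python3 -c "
from station import arm
print(arm.job_done())"
```

```text
t: 24.32
eef_pos: [0.4697, 0.3385, 0.3827]
ee_rot: [-3.141, 0.001, 1.144]
force: [0.8, 0.0, 0.5]
width: 0.0515
the job is handed in; nothing more can be done
None
```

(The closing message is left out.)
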